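Tip the brake knobs into the wash tub and take the safety cap off the degreaser

TASK

Get the greasy brake-lever knobs ready to wash: pick up the metal cup, tip all six ball knobs out of it into the wash tub and stand the empty cup upright on the bench again. Then open the degreaser bottle: press its push-and-turn cap down, twist it counter-clockwise while pressed until it comes free, lift it straight up, and finish still holding the cap level in the gripper, right above the neck and about 7 cm clear of it. Leave the other things on the bench where they are.

Things in the scene. Friction and masses are not known exactly. Their poses are not given: they have to be found in the camera images.
- bottle: White degreaser bottle clamped in a square dark steel holder (120 x 120 x 8 mm plate, 100 mm ring) screwed to the bench: it cannot turn or be lifted. Body 90 mm across up to 98 mm high, sloping in to a neck 30 mm across from 125 mm up to 165 mm. Origin on its axis at bench height, z up. Two bayonet hooks on the neck hold the cap.
- cap_center (a point): Centre (half-way up, on the axis) of the grey ribbed push-and-turn cap: 50 mm across, 30 mm tall, about 50 g; closed, its centre is 166 mm above the bench. To open: press down 5.5 mm or more (bottoms out at 8 mm), keep it down and turn it counter-clockwise seen from above, 58 to 120 degrees (aim for 80); there it lifts straight off.
- plug (a joint): Height of the spring plug in the neck that pushes the cap up with about 9 N (13 N pressed), m: 0 with the cap closed, negative when the cap is pressed (-0.008 fully), +0.004 with the cap off. Unpressed, the cap is blocked from turning; clockwise it meets a stop. Closed, cap_center and bottle have the same axes.
- neck_top (a point): Centre of the top of the bottle's neck, 165 mm above the bench.
- tub: Square aluminium wash tub fixed on the bench, 150 x 150 mm outside, 55 mm high, wall and floor 4 mm, open on top. Origin at the centre of its underside, x and y along its sides.
- tub_rim (a point): Centre of the tub's open mouth, 55 mm above the bench.
- cup_center (a point): Centre (half-way up, on the axis) of the plain metal cup: round, 65 mm high, straight-sided outside, 62 mm across; inside it narrows from 57 mm at the mouth to 41 mm at the floor; about 150 g, no handle; z along its axis towards the mouth. Smooth inside: the knobs run out once it is tipped past level, about 105 degrees.
- cup_mouth (a point): Centre of the cup's mouth, 32.5 mm along its axis from cup_center.
- knob0_center (a point): Centre of ball knob 0: black plastic brake-lever ball 18 mm across with a small flush brass insert, 15 g, rolls freely; starts in the cup. The six are alike.
- knob1_center (a point): Centre of ball knob 1: black plastic brake-lever ball 18 mm across with a small flush brass insert, 15 g, rolls freely; starts in the cup. The six are alike.
- knob2_center (a point): Centre of ball knob 2: black plastic brake-lever ball 18 mm across with a small flush brass insert, 15 g, rolls freely; starts in the cup. The six are alike.
- knob3_center (a point): Centre of ball knob 3: black plastic brake-lever ball 18 mm across with a small flush brass insert, 15 g, rolls freely; starts in the cup. The six are alike.
- knob4_center (a point): Centre of ball knob 4: black plastic brake-lever ball 18 mm across with a small flush brass insert, 15 g, rolls freely; starts in the cup. The six are alike.
- knob5_center (a point): Centre of ball knob 5: black plastic brake-lever ball 18 mm across with a small flush brass insert, 15 g, rolls freely; starts in the cup. The six are alike.
- castor: Castor wheel lying flat, 90 mm across, 26 mm thick; origin centre of underside. Bystander, leave alone.
- ferrule: Rubber walking-stick ferrule standing, 42 mm across, 42 mm tall; origin centre of underside. Bystander, leave alone.
- wrench: Steel wrench lying flat, 150 mm long along its x; origin under its middle. Bystander, leave alone.
- jar: Small closed glass jar with metal lid, 52 mm across, 70 mm tall; origin centre of underside. Bystander, leave alone.
- grip: Black rubber hand grip lying along its x, 110 mm long, 32 mm thick; origin under its middle. Bystander, leave alone.
- bracket: Steel angle bracket, 90 x 35 mm foot, 55 mm tall; origin under the foot's middle. Bystander, leave alone.
There are look-alikes about, which are no part of the job. Leave any blue look-alike of the part that bears cap_center alone. Several things look just like the tub: the one meant starts farthest from the robot's base.

How it is judged:
On the way, in this order (a step that is already met when the one before it is completed fails the run):
1. the cup is held tipped over the tub (angle between cup_center's own z axis and vertical above 1 rad and horizontal distance between cup_mouth and tub_rim below 0.11 m and height (world z) of cup_center above 0.05 m and contact force between the fingers and cup above 0.5 N).
2. all six knobs lie in the tub (x of knob0_center in the frame of tub between -0.073 and 0.073 m and y of knob0_center in the frame of tub between -0.073 and 0.073 m and height (world z) of knob0_center between 0.005 and 0.055 m and x of knob1_center in the frame of tub between -0.073 and 0.073 m and y of knob1_center in the frame of tub between -0.073 and 0.073 m and height (world z) of knob1_center between 0.005 and 0.055 m and x of knob2_center in the frame of tub between -0.073 and 0.073 m and y of knob2_center in the frame of tub between -0.073 and 0.073 m and height (world z) of knob2_center between 0.005 and 0.055 m and x of knob3_center in the frame of tub between -0.073 and 0.073 m and y of knob3_center in the frame of tub between -0.073 and 0.073 m and height (world z) of knob3_center between 0.005 and 0.055 m and x of knob4_center in the frame of tub between -0.073 and 0.073 m and y of knob4_center in the frame of tub between -0.073 and 0.073 m and height (world z) of knob4_center between 0.005 and 0.055 m and x of knob5_center in the frame of tub between -0.073 and 0.073 m and y of knob5_center in the frame of tub between -0.073 and 0.073 m and height (world z) of knob5_center between 0.005 and 0.055 m), for 0.2 s.
3. the empty cup stands upright on the bench, let go, outside the tub (angle between cup_center's own z axis and vertical below 0.1 rad and height (world z) of cup_center between 0.025 and 0.04 m and horizontal distance between cup_center and tub above 0.09 m and contact force between the fingers and cup below 0.05 N), for 0.2 s.
4. the cap is pressed down on the bottle before it is turned (value of joint plug below -0.004 m and horizontal distance between cap_center and neck_top below 0.006 m and angle between the x axis of cap_center and the x axis of bottle, either way round below 0.35 rad), for 0.1 s.
At the end, for the whole second after the job is handed in: All knobs in the tub below its rim; cup upright within 0.1 rad on the bench, untouched; cap gripped (over 1 N), still (0.03 m/s), off the bottle, its centre 35 to 130 mm above the neck top, within 30 mm of its axis, level within 0.35 rad (all of step 2 and all of step 3 and z of cap_center in the frame of neck_top between 0.035 and 0.13 m and horizontal distance between cap_center and neck_top below 0.03 m and angle between cap_center's own z axis and vertical below 0.35 rad and contact force between the fingers and cap above 1 N and contact force between cap and bottle below 0.05 N and linear speed of cap below 0.03 m/s); the arm keeps its last pose, push and grip.
It fails at once if another loose thing is pushed away (over 30 mm) (distance of any of castor, ferrule, wrench, jar, grip, bracket from where it was at the start of the episode above 0.03 m).
It also fails if it takes over 70 s, if anything falls off the work surface, if the arm or the gripper's body presses on something with over 40 N, if the wrist force passes 120 N, or if a joint passes its speed limit or range.

ROBOT

A 6-joint arm with a two-finger parallel gripper is mounted at the origin on the work surface. World frame = base frame: x ahead of the robot, y to its left, z up, the work surface at z = 0. Lengths are in m, angles in rad, forces in N, time in s.
With the tool pointing down it reaches from about 0.425 to 0.925 m from the base axis. Payload 12.5 kg.
Tool frame: the origin (TCP) lies at the very end of the fingers, on their centre line; the grasp point (between the pads) lies 19 mm behind it; z points along the fingers, y is the direction in which the jaws open and shut (so a half turn about z gives the same grasp; the last joint's range is limited). The gripper opens to 85 mm and grips with 20 to 120 N. Pads are 22 mm wide; open, the fingers measure 114 mm over their backs; the gripper's body (76 mm by 85 mm) begins 54 mm behind the grasp point. The pads swing forward as they close: fully open they stand 13 mm farther back than shut.
Start: joints at [1.073, 0.491, 1.559, -0, 1.092, -0.106], TCP at [0.239, 0.578, 0.231] pointing down, gripper open.
Joint ranges: [-3.1, 3.1], [-0.84, 2.19], [0.05, 2.79], [-1.13, 4.28], [0.06, 2.93], [-2.69, 2.69]. Speed limits (rad/s): [2.22, 2.22, 2.79, 3.14, 3.14, 3.14].

INTERFACE

Orientations are given as a unit quaternion [w, x, y, z].
In Python, from station import env gives the robot as it stands.
- The arm moves only by the tool send_rows, never from a script. Its arguments are lists of equal length, an entry for each row: "xyz": the shift along the tool's x, y, z scaled (see below), a list of three; "turn": the turn, a rotation vector about the tool's x, y, z scaled (see below), a list of three; "jaw": the closure in counts, from 0 (fully open) to 255 (shut). A call has 1 to 20 rows; each row shifts and turns the commanded pose from where the row before left it, along the tool's axes as they then stand; what a row does not reach is not made up. The controller multiplies each number of a shift by 300 mm and each number of a turn by 90 degrees. A row lasts 1/8 s, in which the tool goes at most 62.5 mm and 10.7 degrees, less where a joint would pass 70% of its speed; a pose out of reach is approached as far as the arm can. A call with a number of a shift or a turn outside -1 to 1 is refused whole. A call with a gripper value outside its range is refused whole. The fingers move at their own pace and stop on an object; "squeeze" is the grip in N (left out, the last holds). Time passes only in rows, so rows that do not move let the fingers close. It gives the time, the measured TCP pose, the force and the opening at its end, in the units of the state.
- env.sense(): the state, without advancing time (a new reading comes with each control period).
- env.capture(name): name is "scene" or "top" or "wrist"; returns the picture (384x512x3 uint8, red, green, blue); there is no depth.
- env.get_calibration(name): a dict with "mtx" (3x3 intrinsics, pixels), "R" (3x3) and "t" (3): a world point X has camera coordinates R X + t. Camera axes: x right, y down, z forward; pixel columns grow to the right and rows downward; lengths in m; the calibration is good to about 2 mm. A picture is of the moment at which its call begins: read the wrist's pose just before it. get_calibration takes no time and is no camera call; for the wrist camera it gives the pose at the moment of the call.
- env.close_job(): hands the job in, once; it reports no verdict.
The state is a dict: "t": time; "q": joint angles; "joint_vel": joint speeds; "effort": joint torques, N m; "ee_pos": TCP position; "ee_rot": TCP orientation; "wrist_force": force on the tool from outside, world axes, zero at the start; "ft_torque": the same for the moment, N m; "gripper_width": finger opening in m.
Only numpy, scipy, OpenCV 4.12 (cv2) and the standard library are available. Lean on these libraries where they do the work, as an engineer would, in place of code of your own. Each camera call takes 0.05 s, during which the arm holds its last target. There are 200 camera calls.

## Working session

There is one attempt and no reset: what is moved stays moved. The work goes in short steps, Python scripts to look and compute and a tool call to move; the robot and the scene stay as the last step left them, time stands still between calls to the robot, and variables do not carry over. Pictures are saved under pics/ and viewed, about 8 in all and at most 12, crops included, and the job is handed in when it is done.

Besides the shell and the picture viewer there is one more tool, called after "Call:" as name(argument=value, ...) on one line, values as JSON. send_rows: Moves the arm, as the interface text tells. Shifts and turns lie within -1 to 1; 1 stands for 300 mm of shift or 90 degrees of turn. Its arguments: {"type":"object","properties":{"xyz":{"type":"array"},"turn":{"type":"array"},"jaw":{"type":"array"},"squeeze":{"type":"number"}},"required":["xyz","turn","jaw"]}

```bash
mkdir -p pics; ls; python3 - <<'E'
from station import env
import cv2,numpy as np
s=env.sense(); print({k:np.round(v,3) for k,v in s.items()})
for n in("scene","top"):
    im=env.capture(n); cv2.imwrite(f"pics/{n}0.png",im[:,:,::-1]); c=env.get_calibration(n); print(n,c)
E
```

```text
pics
{'t': np.float64(0.0), 'q': array([ 1.073,  0.492,  1.559, -0.   ,  1.092, -0.106]), 'joint_vel': array([-0.001, -0.001,  0.001, -0.001,  0.   ,  0.   ]), 'effort': array([-1.0000e-03, -6.1845e+01, -2.6159e+01, -0.0000e+00,  4.0000e-03,
       -0.0000e+00]), 'ee_pos': array([0.239, 0.577, 0.231]), 'ee_rot': array([-0.   ,  0.195,  0.981, -0.001]), 'wrist_force': array([ 1.312, -0.335, -0.468]), 'ft_torque': array([-0.077,  0.028,  0.004]), 'gripper_width': np.float64(0.085)}
scene {'mtx': array([[359.22920366,   0.        , 256.40723822],
       [  0.        , 359.22920366, 193.17053181],
       [  0.        ,   0.        ,   1.        ]]), 'R': array([[-0.86024952,  0.5097937 ,  0.00900813],
       [ 0.39944557,  0.68481269, -0.60948734],
       [-0.31688169, -0.52071293, -0.79274463]]), 't': array([ 0.43624224, -0.10790267,  1.33112988])}
top {'mtx': array([[372.83584963,   0.        , 256.21908244],
       [  0.        , 372.83584963, 184.21939884],
       [  0.        ,   0.        ,   1.        ]]), 'R': array([[ 0.02705773, -0.99956095, -0.01207413],
       [-0.99573452, -0.02588441, -0.0885594 ],
       [ 0.08820799,  0.01441885, -0.99599771]]), 't': array([3.07064513e-04, 4.85712935e-01, 1.27418467e+00])}
```

View pics/scene0.png

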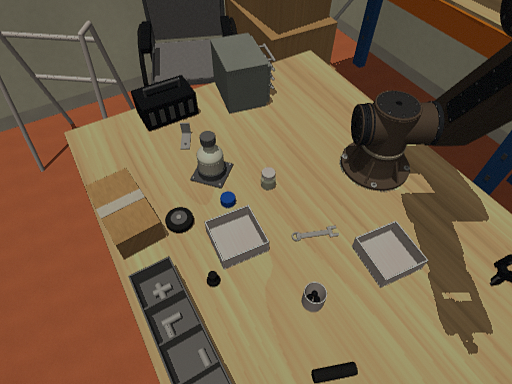

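View pics/top0.png

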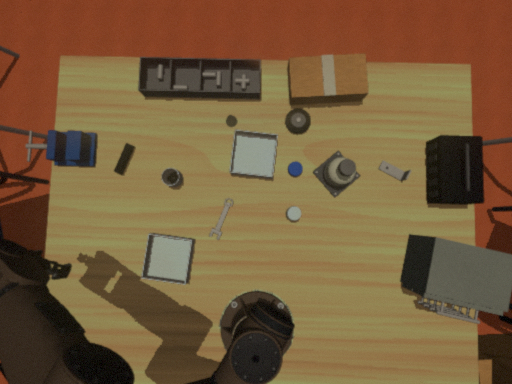

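The scene view shows the cup with knobs at (314,296), the grey-capped bottle at (208,140) and a blue decoy cap at (228,199). There are two tubs, at (237,236) and (389,253). In the top view the cup is at (172,178) and the bottle cap at (346,165). The tub farthest from the base is at (254,155). Next I measure these positions.

```bash
cat > h.py <<'E'
import numpy as np,cv2
from scipy.spatial.transform import Rotation as Ro
def ray(c,u,v):
    d=c["R"].T@np.linalg.inv(c["mtx"])@np.array([u,v,1.]); return -c["R"].T@c["t"],d
def onz(c,u,v,z):
    o,d=ray(c,u,v); return o+d*(z-o[2])/d[2]
def tri(c1,p1,c2,p2):
    o1,d1=ray(c1,*p1);o2,d2=ray(c2,*p2)
    s=np.linalg.lstsq(np.c_[d1,-d2],o2-o1,rcond=None)[0]
    return (o1+d1*s[0]+o2+d2*s[1])/2,np.linalg.norm(o1+d1*s[0]-o2-d2*s[1])
def proj(c,X):
    p=c["mtx"]@(c["R"]@np.asarray(X)+c["t"]); return p[:2]/p[2]
E
python3 - <<'E'
from station import env
from h import *
T=env.get_calibration("top");S=env.get_calibration("scene")
print("cup rim", tri(T,(172,176),S,(315,289)), onz(T,172,178,.03))
print("cap top", tri(T,(346,163),S,(207,135)), onz(T,346,164,.181))
print("tub", [onz(T,*p,.055).round(3) for p in((236,131),(278,135),(274,180),(231,175))], onz(S,237,234,.03).round(3))
for n,p in dict(jar=(293,213),blue=(295,169),castor=(298,121),ferr=(231,121),grip=(124,159),wr=(222,219),tub2=(169,258)).items(): print(n,onz(T,*p,.03).round(3))
a=cv2.imread("pics/top0.png");b=cv2.imread("pics/scene0.png")
f=lambda im,x,y,r:cv2.resize(im[y-r:y+r,x-r:x+r],(400,400),interpolation=cv2.INTER_CUBIC)
cv2.imwrite("pics/crop.png",np.vstack([np.hstack([f(a,172,178,20),f(a,340,172,32)]),np.hstack([f(b,314,296,20),f(b,209,150,32)])])[:,:])
cv2.imwrite("pics/crop.png",cv2.resize(cv2.imread("pics/crop.png"),(600,600)))
E
```

```text
cup rim (array([0.50184608, 0.29803562, 0.06399879]), np.float64(0.001089441596663708)) [0.49883823 0.30558445 0.03      ]
cap top (array([ 0.54063669, -0.25804337,  0.19145355]), np.float64(0.003120477280619091)) [ 0.54045936 -0.2613612   0.181     ]
tub [array([0.664, 0.087, 0.055]), array([ 0.654, -0.057,  0.055]), array([ 0.498, -0.047,  0.055]), array([0.512, 0.099, 0.055])] [0.591 0.023 0.03 ]
jar [ 0.389 -0.116  0.03 ]
blue [ 0.541 -0.12   0.03 ]
castor [ 0.711 -0.127  0.03 ]
ferr [0.705 0.108 0.03 ]
grip [0.561 0.477 0.03 ]
wr [0.362 0.127 0.03 ]
tub2 [0.225 0.303 0.03 ]
```

View pics/crop.png

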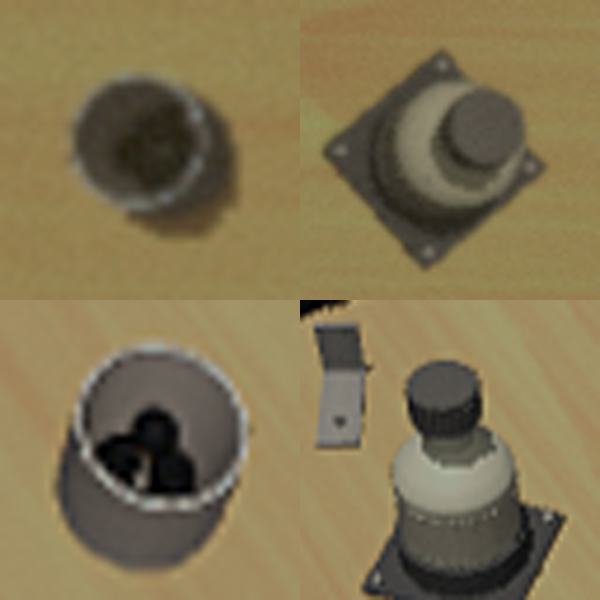

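The crops give finer pixels. The cup rim centre is at top (170.8,177.1) and scene (315.3,292.7). The cap top is at top (347.4,167.1) and scene (207.9,136.1). The holder plate corners are at top (338,152), (314,172), (360,175) and (335,196.5).

```bash
python3 - <<'E'
from station import env
from h import *
T=env.get_calibration("top");S=env.get_calibration("scene")
print("cup", tri(T,(170.8,177.1),S,(315.3,292.7)), onz(T,170.8,177.1,.065),onz(S,315.3,292.7,.065))
print("cap", tri(T,(347.4,167.1),S,(207.9,136.1)), onz(T,347.4,167.1,.181),onz(S,207.9,136.1,.181))
P=np.array([onz(T,*p,.008) for p in((338.3,151.7),(314.4,172),(335.1,196.5),(359.6,175.2))]);print("plate",P.mean(0).round(4),P.round(3).tolist())
E
```

```text
cup (array([0.500751  , 0.30424739, 0.04955961]), np.float64(0.0024264084067336495)) [0.49830017 0.30129443 0.065     ] [0.50726414 0.30743632 0.065     ]
cap (array([ 0.5324138 , -0.26751321,  0.17439442]), np.float64(0.0010763199445641093)) [ 0.53102915 -0.26567212  0.181     ] [ 0.5353017  -0.26131688  0.181     ]
plate [ 0.5308 -0.2686  0.008 ] [[0.609, -0.273, 0.008], [0.535, -0.19, 0.008], [0.451, -0.263, 0.008], [0.528, -0.348, 0.008]]
```

Call:
send_rows(xyz=[[0, 0, 0], [0, 0, 0], [0, 0, 0], [0, 0, 0]], turn=[[0.11, 0, 0], [0.11, 0, 0], [0.11, 0, 0], [0.11, 0, 0]], jaw=[0, 0, 0, 0])

```text
t: 0.6
ee_pos: [0.2387, 0.5778, 0.2314]
ee_rot: [-0.066, 0.183, 0.922, -0.335]
wrist_force: [-0.5, -0.9, -0.1]
gripper_width: 0.0853
```

```bash
cat > log.py <<'E'
from station import env
import json,numpy as np
from scipy.spatial.transform import Rotation as Ro
s=env.sense(); w,x,y,z=s["ee_rot"]; R=Ro.from_quat([x,y,z,w])
print("t",round(float(s["t"]),2),"q",np.round(s["q"],3),"p",np.round(s["ee_pos"],4),"F",np.round(s["wrist_force"],1),"w",round(float(s["gripper_width"]),4))
print(R.as_matrix().round(3))
open("data.jsonl","a").write(json.dumps([list(map(float,s["q"])),list(map(float,s["ee_pos"])),R.as_quat().tolist()])+"\n")
E
python3 log.py
```

```text
t 0.6 q [ 1.095  0.788  1.139 -0.057  1.909 -0.083] p [0.2387 0.5778 0.2314] F [-0.5 -0.9 -0.1] w 0.0853
[[-0.924  0.293 -0.245]
 [ 0.382  0.709 -0.593]
 [-0.    -0.641 -0.767]]
```

Call:
send_rows(xyz=[[0, 0, 0], [0, 0, 0], [0, 0, 0], [0, 0, 0], [0, 0, 0]], turn=[[-0.11, 0.0, 0], [-0.11, 0.0, 0], [-0.11, 0.11, 0], [-0.11, 0.11, 0], [0, 0.11, 0]], jaw=[0, 0, 0, 0, 0])

```text
t: 1.23
ee_pos: [0.2379, 0.5773, 0.2328]
ee_rot: [-0.219, 0.215, 0.952, 0.008]
wrist_force: [0.4, 0.3, -0.3]
gripper_width: 0.0854
```

```bash
python3 log.py
```

```text
t 1.23 q [ 0.91   0.546  1.525  0.424  1.281 -0.382] p [0.2379 0.5773 0.2328] F [ 0.4  0.3 -0.3] w 0.0854
[[-0.811  0.413 -0.414]
 [ 0.406  0.907  0.11 ]
 [ 0.421 -0.079 -0.904]]
```

```bash
cat > fk.py <<'E'
import numpy as np,json
from scipy.spatial.transform import Rotation as Ro
from scipy.optimize import least_squares
A=lambda ax,a:Ro.from_euler(ax,a).as_matrix()
def fk(q,P):
    d1,a2,d4,L,s1,s4=P
    R=A('z',q[0]);p=np.array([0,0,d1])+R@[0,s1,0]
    R=R@A('y',q[1]);p=p+R@[0,0,a2]
    R=R@A('y',q[2]);p=p+R@[0,0,d4]
    R=R@A('z',q[3])@A('y',q[4]);p=p+R@[0,s4,0]
    R=R@A('z',q[5]-np.pi/2);p=p+R@[0,0,L]
    return p,R
def load():
    D=[json.loads(l) for l in open("data.jsonl")]
    D.append([[1.073,.4915,1.559,0,1.092,-.106],[.239,.5775,.231],[.195,.981,-.001,0]])
    return D
def fit(x0=(.18,.6,.55,.3,0.03,.03)):
    D=load()
    f=lambda P:np.concatenate([fk(d[0],P)[0]-d[1] for d in D]+[(np.array(P)-x0)*1e-4])
    r=least_squares(f,x0); return r.x,f(r.x)
if __name__=="__main__":
    for d in load(): print((fk(d[0],[0]*6)[1].T@Ro.from_quat(d[2]).as_matrix()).round(2).tolist())
    P,r=fit();print(P.round(4),r.round(4))
E
python3 fk.py
```

```text
[[-1.0, -0.0, -0.0], [0.0, -1.0, -0.0], [-0.0, -0.0, 1.0]]
[[-1.0, -0.0, -0.0], [0.0, -1.0, -0.0], [-0.0, 0.0, 1.0]]
[[-1.0, 0.0, 0.0], [-0.0, -1.0, 0.0], [0.0, 0.0, 1.0]]
[ 0.1376  0.5944  0.385   0.2512  0.0727 -0.0066] [-0.001  -0.0009 -0.0008  0.0013  0.0004 -0.001  -0.0002  0.0004  0.0018
 -0.     -0.     -0.     -0.      0.     -0.    ]
```

```bash
cat > ik.py <<'E'
from fk import *
A_=A
LO=np.array([-3.1,-.84,.05,-1.13,.06,-2.69]);HI=np.array([3.1,2.19,2.79,4.28,2.93,2.69])
P=fit()[0]; OFF=A('z',np.pi)
def FK(q): p,R=fk(q,P); return p,R@OFF
def ik(p,R,q0=None):
    m=.04; best=None
    az=np.arctan2(p[1],p[0])
    st=[q0] if q0 is not None else [[az,.5,1.5,a,1.1,b] for a in(0,1.5,3) for b in(-1.5,0,1.5)]
    for s in st:
        def f(q):
            pp,RR=FK(q); return np.r_[(pp-p)*5,Ro.from_matrix(RR.T@R).as_rotvec()]
        r=least_squares(f,np.clip(s,LO+m+.01,HI-m-.01),bounds=(LO+m,HI-m))
        if best is None or r.cost<best.cost: best=r
        if best.cost<1e-6: break
    return best.x,best.cost
def tool(phi,e,rho):
    """tool z at azimuth phi, elevation e (deg); rho=0: x axis downward-ish side, jaw horizontal"""
    phi,e=np.radians([phi,e])
    z=np.array([np.cos(e)*np.cos(phi),np.cos(e)*np.sin(phi),np.sin(e)])
    y=np.array([-np.sin(phi),np.cos(phi),0]); x=np.cross(y,z)
    return np.c_[x,y,z]@A('z',np.radians(rho))
if __name__=="__main__":
    G=.019; cup=np.array([.502,.303,.034]); tub=np.array([.583,.02,.055])
    for p in(35,45,55):
      for phi in range(-180,180,30):
        for r0 in(0,180):
          R0=tool(phi,-p,r0); q0,c0=ik(cup+R0[:,2]*G,R0)
          if c0>1e-5: continue
          uc=R0.T@[0,0,1]
          for phi2 in range(-180,180,30):
            for e in(-30,-15,0):
              for r2 in(90,135,180,225,270):
                R1=tool(phi2,e,r0+r2); u=R1@uc
                tip=np.degrees(np.arccos(u[2]))
                if tip<110: continue
                h=u.copy();h[2]=0;h/=np.linalg.norm(h)
                c=tub-h*.05; c[2]=.14   # cup centre
                # palm side must be on upper side of cup
                n=-R1[:,2]+u*(R1[:,2]@u)
                if n[2]<.2: continue
                q1,c1=ik(c+R1[:,2]*G,R1)
                if c1<1e-5: print(p,phi,r0,"|",phi2,e,r2,"tip %.0f"%tip,q0.round(2),q1.round(2),"d",np.abs(q1-q0).max().round(2),"r",np.hypot(*q1[:0:-1][:0]) if 0 else "")
E
time timeout 900 python3 ik.py > out.txt; wc -l out.txt; sort -t'd' -k2 out.txt | awk '{print}' | python3 -c "
import sys
L=[l for l in sys.stdin]; L.sort(key=lambda l:float(l.split('d')[-1].split()[0])); print(''.join(L[:25]))"
```

```text
2972 out.txt
55 120 180 | -150 0 135 tip 114 [ 0.2   0.77  1.87  0.78  0.89 -0.94] [ 0.04  1.04  1.42 -0.6   2.16  0.42] d 1.38 r 
55 -60 0 | 150 0 225 tip 114 [ 0.65  0.77  1.88 -0.91  0.81  0.88] [-0.16  1.04  1.41  0.46  2.21 -0.5 ] d 1.4 r 
55 -90 0 | 120 0 225 tip 114 [ 0.61  0.83  1.7  -0.57  1.07  1.01] [-0.28  0.99  1.57  0.85  1.98 -0.36] d 1.42 r 
55 150 180 | -120 0 135 tip 114 [ 0.26  0.83  1.7   0.47  1.12 -1.1 ] [ 0.14  1.    1.57 -0.99  1.91  0.31] d 1.45 r 
35 150 180 | -120 -15 135 tip 114 [ 0.21  0.94  1.6   0.58  1.44 -1.18] [ 0.14  0.92  1.54 -0.89  1.74  0.26] d 1.47 r 
35 -90 0 | 120 -15 225 tip 114 [ 0.68  0.95  1.6  -0.71  1.38  1.11] [-0.27  0.91  1.54  0.77  1.81 -0.31] d 1.48 r 
45 120 180 | -150 0 135 tip 120 [ 0.16  0.82  1.86  0.88  1.03 -1.06] [ 0.03  1.05  1.39 -0.61  2.17  0.41] d 1.49 r 
45 -60 0 | 150 0 225 tip 120 [ 0.7   0.82  1.87 -1.03  0.95  1.02] [-0.15  1.05  1.39  0.47  2.22 -0.49] d 1.5 r 
45 -90 0 | 120 0 225 tip 120 [ 0.65  0.89  1.65 -0.64  1.22  1.07] [-0.28  1.    1.54  0.86  1.99 -0.34] d 1.5 r 
55 -90 0 | 150 0 225 tip 114 [ 0.61  0.
[... 1178 characters left out ...]
 1.6   0.58  1.44 -1.18] [ 0.14  1.01  1.52 -1.    1.93  0.28] d 1.58 r 
35 150 180 | -150 0 135 tip 125 [ 0.21  0.94  1.6   0.58  1.44 -1.18] [ 0.03  1.06  1.37 -0.62  2.18  0.39] d 1.58 r 
35 -120 0 | 120 0 225 tip 125 [ 0.58  1.    1.42 -0.38  1.62  1.27] [-0.28  1.    1.52  0.87  2.   -0.33] d 1.59 r 
35 -90 0 | 150 0 225 tip 125 [ 0.68  0.95  1.6  -0.71  1.38  1.11] [-0.15  1.06  1.36  0.48  2.23 -0.47] d 1.59 r 
35 150 180 | -150 -15 135 tip 114 [ 0.21  0.94  1.6   0.58  1.44 -1.18] [ 0.02  0.97  1.4  -0.53  1.99  0.41] d 1.59 r 
45 -120 0 | 120 0 225 tip 120 [ 0.56  0.94  1.5  -0.34  1.44  1.26] [-0.28  1.    1.54  0.86  1.99 -0.34] d 1.6 r 

real	3m50.209s
user	3m50.720s
sys	0m0.064s
```

```bash
awk '$1==45 && $2==$5 && ($7==180)' out.txt | grep -v "30 180 tip" | head -40; tail -3 data.jsonl >/dev/null
```

```text
45 -180 0 | -180 -15 180 tip 120 [0.34 0.94 1.49 0.24 1.47 1.79] [-0.06  0.96  1.41 -0.07  2.07 -1.62] d 3.41 r 
45 -180 0 | -180 0 180 tip 135 [0.34 0.94 1.49 0.24 1.47 1.79] [-0.06  1.05  1.4  -0.08  2.27 -1.62] d 3.41 r 
45 -180 180 | -180 -15 180 tip 120 [ 0.34  0.94  1.49  0.24  1.47 -1.35] [-0.06  0.96  1.41 -0.07  2.07  1.52] d 2.87 r 
45 -180 180 | -180 0 180 tip 135 [ 0.34  0.94  1.49  0.24  1.47 -1.35] [-0.06  1.05  1.4  -0.08  2.27  1.52] d 2.87 r 
45 -150 0 | -150 -15 180 tip 120 [ 0.45  0.96  1.44 -0.05  1.53  1.52] [ 0.05  0.94  1.47 -0.49  1.96 -1.9 ] d 3.42 r 
45 -150 0 | -150 0 180 tip 135 [ 0.45  0.96  1.44 -0.05  1.53  1.52] [ 0.06  1.03  1.46 -0.56  2.14 -1.9 ] d 3.42 r 
45 -150 180 | -150 -15 180 tip 120 [ 0.45  0.96  1.44 -0.05  1.53 -1.62] [ 0.05  0.94  1.47 -0.49  1.96  1.24] d 2.86 r 
45 -150 180 | -150 0 180 tip 135 [ 0.45  0.96  1.44 -0.05  1.53 -1.62] [ 0.06  1.03  1.46 -0.56  2.14  1.24] d 2.86 r 
45 -120 0 | -120 -15 180 tip 120 [ 0.56  0.94  1.5  -0.34  1.44  1.26] [ 0.15  0.89  1.64 -0.87  1.71 -2.04] d 3.3 r 
45 -120 0 | -120 0 180 tip 135 [ 0.56  0.9
[... 2308 characters left out ...]
d 3.27 r 
45 120 180 | 120 -15 180 tip 120 [ 0.16  0.82  1.86  0.88  1.03 -1.06] [-0.29  0.88  1.64  0.74  1.77  1.99] d 3.05 r 
45 120 180 | 120 0 180 tip 135 [ 0.16  0.82  1.86  0.88  1.03 -1.06] [-0.3   0.97  1.63  0.82  1.96  1.96] d 3.02 r 
45 150 0 | 150 -15 180 tip 120 [0.23 0.88 1.65 0.53 1.28 1.99] [-0.18  0.94  1.47  0.36  2.   -1.32] d 3.32 r 
45 150 0 | 150 0 180 tip 135 [0.23 0.88 1.65 0.53 1.28 1.99] [-0.19  1.02  1.46  0.42  2.19 -1.32] d 3.31 r 
45 150 180 | 150 -15 180 tip 120 [ 0.23  0.88  1.65  0.53  1.28 -1.15] [-0.18  0.94  1.47  0.36  2.    1.82] d 2.97 r 
45 150 180 | 150 0 180 tip 135 [ 0.23  0.88  1.65  0.53  1.28 -1.15] [-0.19  1.02  1.46  0.42  2.19  1.82] d 2.97 r
```

```bash
cat > plan.py <<'E'
from ik import *
from scipy.linalg import expm,logm
def T(p,R): M=np.eye(4);M[:3,:3]=R;M[:3,3]=p;return M
def now():
    from station import env
    s=env.sense();w,x,y,z=s["ee_rot"]; return T(s["ee_pos"],Ro.from_quat([x,y,z,w]).as_matrix()),s["q"]
def plan(M0,q,M1,name="",maxrot=9.5,maxsh=.05):
    D=np.linalg.inv(M0)@M1
    rv=Ro.from_matrix(D[:3,:3]).as_rotvec()
    n=max(1,int(np.ceil(max(np.degrees(np.linalg.norm(rv))/maxrot,np.linalg.norm(D[:3,3])/maxsh))))
    for _ in range(40):
        m=expm(np.real(logm(D))/n); M=M0.copy(); qq=np.array(q); path=[];mx=0;c=0
        for i in range(n):
            M=M@m; q2,cc=ik(M[:3,3],M[:3,:3],qq); c=max(c,cc)
            mx=max(mx,(np.abs(q2-qq)/np.array([2.22,2.22,2.79,3.14,3.14,3.14])/.0875).max()); qq=q2; path.append(M[:3,3].round(3).tolist())
        if mx<1: break
        if mx>1: n+=max(1,n//8)
        if n>60: break
    r=Ro.from_matrix(m[:3,:3]).as_rotvec()
    print(name,"n",n,"xyz",(m[:3,3]/.3).round(4).tolist(),"turn",(r/(np.pi/2)).round(4).tolist(),"spd %.2f ikcost %.1e"%(mx,c),"q",qq.round(2),"TCP",path[n//2],path[-1])
    return M1,qq
E
python3 - <<'E'
from plan import *
M,q=now(); print(q.round(3))
cup=np.array([.502,.303,.034]);R0=tool(-150,-45,180);G=.024
pre=T(cup+R0[:,2]*(G-.13),R0)
mid=M.copy(); up=T([.42,.42,.27],tool(-150,-80,180))
M,q=plan(M,q,up,"up");M,q=plan(M,q,pre,"pre");g=T(cup+R0[:,2]*G,R0);M,q=plan(M,q,g,"grasp")
E
```

```text
[ 0.91   0.546  1.525  0.424  1.281 -0.382]
up n 7 xyz [-0.0817, -0.0757, -0.0448] turn [0.0197, -0.0254, -0.0847] spd 0.56 ikcost 1.2e-30 q [ 0.66  0.48  1.48  0.02  1.35 -1.44] TCP [0.325, 0.466, 0.25] [0.42, 0.42, 0.27]
pre n 5 xyz [-0.0984, -0.0949, 0.0755] turn [-0.0, 0.0778, 0.0] spd 0.52 ikcost 3.2e-22 q [ 0.46  0.99  1.07 -0.05  1.87 -1.63] TCP [0.519, 0.378, 0.18] [0.567, 0.34, 0.109]
grasp n 3 xyz [-0.0, -0.0, 0.1444] turn [0.0, 0.0, 0.0] spd 0.58 ikcost 7.8e-27 q [ 0.45  0.96  1.45 -0.05  1.52 -1.62] TCP [0.514, 0.31, 0.048] [0.487, 0.295, 0.017]
```

Call:
send_rows(xyz=[[-0.0817, -0.0757, -0.0448], [-0.0817, -0.0757, -0.0448], [-0.0817, -0.0757, -0.0448], [-0.0817, -0.0757, -0.0448], [-0.0817, -0.0757, -0.0448], [-0.0817, -0.0757, -0.0448], [-0.0817, -0.0757, -0.0448], [-0.0984, -0.0949, 0.0755], [-0.0984, -0.0949, 0.0755], [-0.0984, -0.0949, 0.0755], [-0.0984, -0.0949, 0.0755], [-0.0984, -0.0949, 0.0755], [0, 0, 0], [0, 0, 0]], turn=[[0.0197, -0.0254, -0.0847], [0.0197, -0.0254, -0.0847], [0.0197, -0.0254, -0.0847], [0.0197, -0.0254, -0.0847], [0.0197, -0.0254, -0.0847], [0.0197, -0.0254, -0.0847], [0.0197, -0.0254, -0.0847], [0, 0.0778, 0], [0, 0.0778, 0], [0, 0.0778, 0], [0, 0.0778, 0], [0, 0.0778, 0], [0, 0, 0], [0, 0, 0]], jaw=[0, 0, 0, 0, 0, 0, 0, 0, 0, 0, 0, 0, 0, 0])

```text
t: 2.98
ee_pos: [0.5681, 0.3409, 0.1099]
ee_rot: [-0.369, -0.238, 0.893, -0.102]
wrist_force: [0.2, 0.5, 1.2]
gripper_width: 0.0855
```

```bash
python3 log.py; python3 fk.py | tail -3; python3 - <<'E'
from station import env
from h import *
c=env.get_calibration("wrist");im=env.capture("wrist");cv2.imwrite("pics/w1.png",im[:,:,::-1])
np.savez("w1.npz",**c);print(c["mtx"][0],proj(c,(.502,.303,.065)),-c["R"].T@c["t"])
E
```

```text
t 2.98 q [ 0.46   0.998  1.042 -0.052  1.885 -1.628] p [0.5681 0.3409 0.1099] F [0.2 0.5 1.2] w 0.0855
[[-0.614 -0.501 -0.61 ]
 [-0.351  0.866 -0.357]
 [ 0.707 -0.006 -0.707]]
[[-1.0, 0.0, 0.0], [-0.0, -1.0, 0.0], [0.0, 0.0, 1.0]]
[ 0.1472  0.5845  0.3901  0.251   0.0695 -0.0034] [-0.0019 -0.0028  0.      0.0017  0.0003 -0.001   0.0017  0.0013  0.0003
 -0.0002  0.0004  0.0006 -0.     -0.     -0.     -0.      0.     -0.    ]
[277.33891059   0.         260.41402294] [260.60341729 170.47991014] [0.61399575 0.36891184 0.25845504]
```

View pics/w1.png

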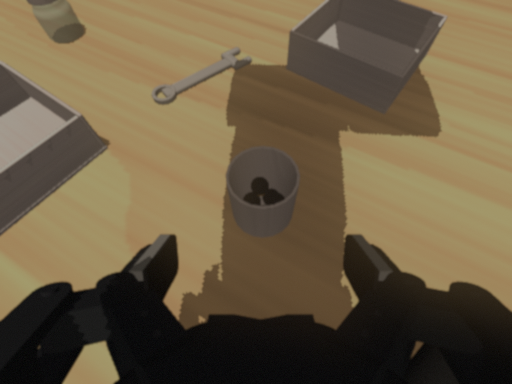

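The wrist view shows the cup centred between the fingers. Its rim centre is at about (262.5,176.5), against a predicted (260.6,170.5).

```bash
python3 - <<'E'
from h import *
from plan import *
c=np.load("w1.npz"); p=onz(c,262.5,177,.065); p2=onz(c,263,234,0)
print("rim",p.round(4),"w",np.linalg.norm(onz(c,227,177,.065)-onz(c,298,177,.065)).round(4),"bottom front",p2.round(4))
cup=np.array([p[0],p[1],.034]);R0=tool(-150,-45,180);G=.024
M,q=now();M,q=plan(M,q,T(cup+R0[:,2]*G,R0),"grasp")
E
```

```text
rim [0.5068 0.3076 0.065 ] w 0.0587 bottom front [0.5283 0.3205 0.    ]
grasp n 3 xyz [-0.0056, 0.0021, 0.1423] turn [-0.0011, 0.0006, -0.0007] spd 0.59 ikcost 1.4e-26 q [ 0.45  0.97  1.41 -0.05  1.54 -1.62] TCP [0.518, 0.313, 0.048] [0.492, 0.299, 0.017]
```

Call:
send_rows(xyz=[[-0.0034, 0.0013, 0.087], [-0.0034, 0.0013, 0.087], [-0.0034, 0.0013, 0.087], [-0.0034, 0.0013, 0.087], [-0.0034, 0.0013, 0.086], [0, 0, 0], [0, 0, 0], [0, 0, 0], [0, 0, 0], [0, 0, 0], [0, 0, 0], [0, 0, 0]], turn=[[-0.0007, 0.0004, -0.0004], [-0.0007, 0.0004, -0.0004], [-0.0007, 0.0004, -0.0004], [0, 0, 0], [0, 0, 0], [0, 0, 0], [0, 0, 0], [0, 0, 0], [0, 0, 0], [0, 0, 0], [0, 0, 0], [0, 0, 0]], jaw=[0, 0, 0, 0, 0, 0, 255, 255, 255, 255, 255, 255], squeeze=50)

```text
t: 4.53
ee_pos: [0.4917, 0.2985, 0.016]
ee_rot: [-0.369, -0.239, 0.893, -0.1]
wrist_force: [0.7, 3.3, 8.3]
gripper_width: 0.0614
```

```bash
python3 log.py; python3 - <<'E'
from plan import *
M,q=now(); R=M[:3,:3]; p=M[:3,3]
up=T(p+[0,0,.15],R); uc=R.T@[0,0,1]; G=.024
M,q=plan(M,q,up,"up")
c=np.array([.536,-.007,.175]); R0=tool(-150,-45,180)
M,q=plan(M,q,T(c+R0[:,2]*G,R0),"over")
for a in(60,120,180):
    Rr=R0@A('z',np.radians(a)); M,q=plan(M,q,T(c+R0[:,2]*G,Rr),f"roll{a}")
c2=np.array([.536,-.007,.145])
for e in(-25,-5):
    Rp=tool(-150,e,0); u=Rp@R0.T@[0,0,1]; print("tip",np.degrees(np.arccos(u[2])),"mouth",c2+u*.0325)
    M,q=plan(M,q,T(c2+Rp[:,2]*G,Rp),f"pitch{e}")
E
```

```text
t 4.53 q [ 0.453  0.993  1.36  -0.051  1.572 -1.619] p [0.4917 0.2985 0.016 ] F [0.7 3.3 8.3] w 0.0614
[[-0.614 -0.5   -0.611]
 [-0.352  0.866 -0.354]
 [ 0.707 -0.002 -0.707]]
up n 4 xyz [0.0883, -0.0003, -0.0884] turn [0.0, -0.0, 0.0] spd 0.31 ikcost 1.6e-17 q [ 0.45  0.81  1.32 -0.05  1.8  -1.63] TCP [0.492, 0.298, 0.129] [0.492, 0.298, 0.166]
over n 7 xyz [0.0414, -0.1365, 0.047] turn [-0.0001, 0.0, -0.0002] spd 0.34 ikcost 2.1e-17 q [ 0.01  0.71  1.56 -0.36  1.59 -1.96] TCP [0.509, 0.119, 0.162] [0.521, -0.015, 0.158]
roll60 n 7 xyz [-0.0, -0.0, -0.0] turn [-0.0, 0.0, 0.0952] spd 0.54 ikcost 2.5e-21 q [ 0.01  0.71  1.56 -0.36  1.59 -0.91] TCP [0.521, -0.015, 0.158] [0.521, -0.015, 0.158]
roll120 n 7 xyz [-0.0, 0.0, 0.0] turn [0.0, 0.0, 0.0952] spd 0.54 ikcost 1.1e-19 q [ 0.01  0.71  1.56 -0.36  1.59  0.14] TCP [0.521, -0.015, 0.158] [0.521, -0.015, 0.158]
roll180 n 7 xyz [-0.0, -0.0, -0.0] turn [0.0, 0.0, 0.0952] spd 0.54 ikcost 8.0e-18 q [ 0.01  0.71  1.56 -0.36  1.59  1.18] TCP [0.521, -0.015, 0.158] [0.521, -0.015, 0.158]
tip 110.0 mouth [0.56244842 0.00827001 0.13388435]
pitch-25 n 3 xyz [0.017, 0.0, 0.0202] turn [-0.0, -0.0741, 0.0] spd 0.32 ikcost 7.3e-18 q [ 0.04  0.88  1.48 -0.45  1.84  1.22] TCP [0.519, -0.017, 0.142] [0.517, -0.018, 0.135]
tip 130.0 mouth [0.55756095 0.00544822 0.1241094 ]
pitch-5 n 3 xyz [-0.0093, -0.0, -0.0005] turn [0.0, -0.0741, 0.0] spd 0.34 ikcost 7.8e-31 q [ 0.05  1.    1.43 -0.55  2.11  1.22] TCP [0.516, -0.019, 0.14] [0.515, -0.019, 0.143]
```

Call:
send_rows(xyz=[[0.0883, 0, -0.0884], [0.0883, 0, -0.0884], [0.0883, 0, -0.0884], [0.0883, 0, -0.0884], [0.0414, -0.1365, 0.047], [0.0414, -0.1365, 0.047], [0.0414, -0.1365, 0.047], [0.0414, -0.1365, 0.047], [0.0414, -0.1365, 0.047], [0.0414, -0.1365, 0.047], [0.0414, -0.1365, 0.047], [0, 0, 0]], turn=[[0, 0, 0], [0, 0, 0], [0, 0, 0], [0, 0, 0], [0, 0, 0], [0, 0, 0], [0, 0, 0], [0, 0, 0], [0, 0, 0], [0, 0, 0], [0, 0, 0], [0, 0, 0]], jaw=[255, 255, 255, 255, 255, 255, 255, 255, 255, 255, 255, 255])

```text
t: 6.02
ee_pos: [0.521, -0.0183, 0.1572]
ee_rot: [-0.37, -0.237, 0.893, -0.1]
wrist_force: [-0.1, 0.9, -1.8]
gripper_width: 0.0615
```

```bash
python3 log.py; python3 - <<'E'
from station import env
from h import *
W=env.capture("wrist");T=env.capture("top")
cv2.imwrite("pics/m2.png",np.hstack([W,T[60:316,160:416].repeat(1,0) if 0 else cv2.resize(T[90:250,150:310],(384,384))])[:,:,::-1][:, :])
a=cv2.imread("pics/m2.png");cv2.imwrite("pics/m2.png",cv2.resize(a,None,fx=.89,fy=.89))
E
```

```text
t 6.03 q [ 0.009  0.729  1.539 -0.356  1.59  -1.952] p [ 0.521  -0.0183  0.1572] F [-0.1  0.9 -1.8] w 0.0615
[[-0.614 -0.497 -0.613]
 [-0.349  0.868 -0.354]
 [ 0.708 -0.003 -0.706]]
```

View pics/m2.png

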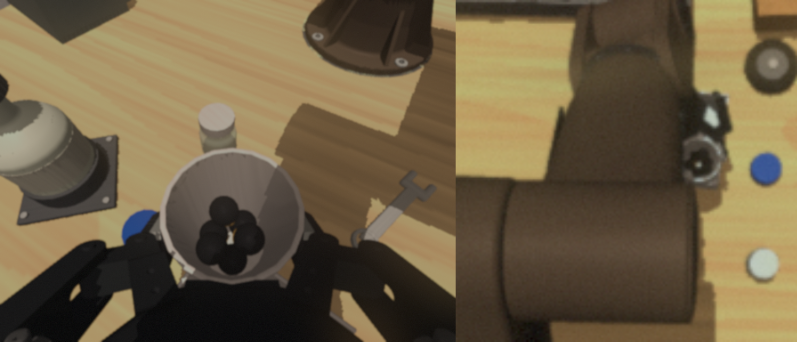

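The cup is held with five or six knobs visible in it. The top view shows its rim at about full-frame (265,165), which I check against the tub.

```bash
python3 - <<'E'
from station import env
from h import *
T=env.get_calibration("top");S=env.get_calibration("scene");p,R=np.array([.521,-.0183,.1572]),0
c=p-.022*np.array([-.613,-.354,-.706]);print("cup c",c, proj(T,c+[0,0,.0325]), onz(T,265,165,c[2]+.0325))
print("tub base from scene", [onz(S,*q,.055).round(3) for q in((247,207),(270,242),(221,264),(205,222))])
E
```

```text
cup c [ 0.534486 -0.010512  0.172732] [263.83039394 162.72052081] [ 0.52769067 -0.01418548  0.205232  ]
tub base from scene [array([ 0.522, -0.034,  0.055]), array([0.526, 0.11 , 0.055]), array([0.684, 0.101, 0.055]), array([ 0.662, -0.05 ,  0.055])]
```

Call:
send_rows(xyz=[[0, 0, 0], [0, 0, 0], [0, 0, 0], [0, 0, 0], [0, 0, 0], [0, 0, 0], [0, 0, 0], [0, 0, 0], [0, 0, 0], [0, 0, 0], [0, 0, 0], [0, 0, 0], [0, 0, 0], [0, 0, 0], [0, 0, 0], [0, 0, 0], [0, 0, 0], [0, 0, 0], [0, 0, 0], [0, 0, 0]], turn=[[0, 0, 0.1], [0, 0, 0.1], [0, 0, 0.1], [0, 0, 0.1], [0, 0, 0.1], [0, 0, 0.1], [0, 0, 0.1], [0, 0, 0.1], [0, 0, 0.1], [0, 0, 0.1], [0, 0, 0.1], [0, 0, 0.1], [0, 0, 0.1], [0, 0, 0.1], [0, 0, 0.1], [0, 0, 0.1], [0, 0, 0.1], [0, 0, 0.1], [0, 0, 0.1], [0, 0, 0.1]], jaw=[255, 255, 255, 255, 255, 255, 255, 255, 255, 255, 255, 255, 255, 255, 255, 255, 255, 255, 255, 255])

```text
t: 8.62
ee_pos: [0.5206, -0.0144, 0.1568]
ee_rot: [0.102, 0.893, 0.237, -0.37]
wrist_force: [0.2, 0.4, -1.6]
gripper_width: 0.0617
```

Call:
send_rows(xyz=[[0.017, 0, 0.0202], [0.017, 0, 0.0202], [0.017, 0, 0.0202], [-0.0093, 0, 0], [-0.0093, 0, 0], [-0.0093, 0, 0], [0, 0, 0], [0, 0, 0], [0, 0, 0], [0, 0, 0], [0, 0, 0], [0, 0, 0], [0, 0, 0], [0, 0, 0]], turn=[[0, -0.0741, 0], [0, -0.0741, 0], [0, -0.0741, 0], [0, -0.0741, 0], [0, -0.0741, 0], [0, -0.0741, 0], [0, 0, 0], [0, 0, 0], [0, 0, 0], [0, 0, 0], [0, 0, 0], [0, 0, 0], [0, 0, 0], [0, 0, 0]], jaw=[255, 255, 255, 255, 255, 255, 255, 255, 255, 255, 255, 255, 255, 255])

```text
t: 10.38
ee_pos: [0.5139, -0.0196, 0.1413]
ee_rot: [0.176, 0.711, 0.19, -0.654]
wrist_force: [0.2, -0.1, -1.4]
gripper_width: 0.0617
```

```bash
python3 log.py; python3 - <<'E'
from station import env
from h import *
W=env.capture("wrist");T=env.capture("scene")
cv2.imwrite("pics/m3.png",cv2.resize(np.hstack([W,cv2.resize(T[180:280,180:280],(384,384))]),None,fx=.89,fy=.89)[:,:,::-1])
E
```

```text
t 10.38 q [ 0.056  1.026  1.4   -0.553  2.119  1.219] p [ 0.5139 -0.0196  0.1413] F [ 0.2 -0.1 -1.4] w 0.0617
[[ 0.074  0.5   -0.863]
 [ 0.04  -0.866 -0.498]
 [-0.996  0.002 -0.084]]
```

View pics/m3.png

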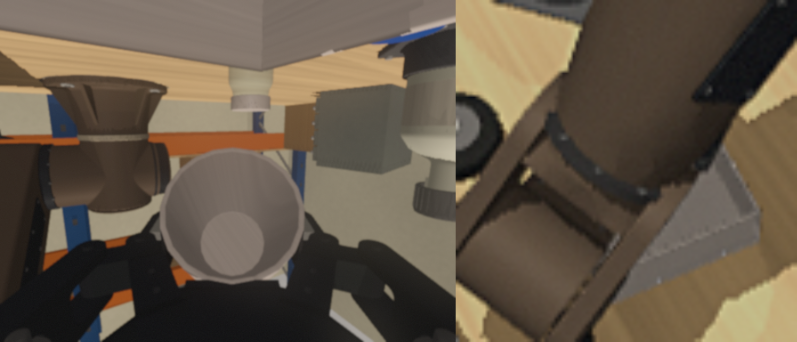

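The cup is empty. Now I go back and stand it at its old place.

```bash
python3 - <<'E'
from plan import *
M,q=now()
R0=np.array(Ro.from_quat([-.239,.893,-.1,-.369]).as_matrix())
a=T([.521,-.016,.175],R0@A('z',np.pi-1e-6)); M,q=plan(M,q,a,"unpitch")
M,q=plan(M,q,T([.521,-.016,.175],R0@A('z',np.pi/2)),"roll");M,q=plan(M,q,T([.521,-.016,.175],R0),"roll")
M,q=plan(M,q,T([.4917,.2985,.17],R0),"back")
M,q=plan(M,q,T([.4917,.2985,.0165],R0),"down",maxsh=.03)
E
```

```text
unpitch n 5 xyz [-0.0195, 0.0003, -0.0132] turn [-0.0001, 0.0894, -0.0] spd 0.40 ikcost 2.6e-18 q [ 0.01  0.7   1.54 -0.35  1.62  1.18] TCP [0.521, -0.016, 0.161] [0.521, -0.016, 0.175]
roll n 10 xyz [0.0, -0.0, 0.0] turn [-0.0, -0.0, -0.1] spd 0.57 ikcost 6.9e-19 q [ 0.01  0.7   1.54 -0.35  1.62 -0.39] TCP [0.521, -0.016, 0.175] [0.521, -0.016, 0.175]
roll n 10 xyz [0.0, -0.0, 0.0] turn [-0.0, -0.0, -0.1] spd 0.57 ikcost 1.2e-17 q [ 0.01  0.7   1.54 -0.35  1.62 -1.96] TCP [0.521, -0.016, 0.175] [0.521, -0.016, 0.175]
back n 7 xyz [-0.046, 0.1367, -0.0429] turn [0.0, -0.0, 0.0] spd 0.34 ikcost 1.1e-17 q [ 0.45  0.81  1.31 -0.05  1.81 -1.63] TCP [0.504, 0.164, 0.172] [0.492, 0.298, 0.17]
down n 6 xyz [-0.0602, 0.0002, 0.0604] turn [0.0, -0.0, 0.0] spd 0.17 ikcost 8.2e-20 q [ 0.45  0.99  1.38 -0.05  1.56 -1.62] TCP [0.492, 0.298, 0.068] [0.492, 0.298, 0.017]
```

Call:
send_rows(xyz=[[-0.0195, 0, -0.0132], [-0.0195, 0, -0.0132], [-0.0195, 0, -0.0132], [-0.0195, 0, -0.0132], [-0.0195, 0, -0.0132], [0, 0, 0], [0, 0, 0], [0, 0, 0], [0, 0, 0], [0, 0, 0], [0, 0, 0], [0, 0, 0], [0, 0, 0], [0, 0, 0], [0, 0, 0]], turn=[[0, 0.0894, 0], [0, 0.0894, 0], [0, 0.0894, 0], [0, 0.0894, 0], [0, 0.0894, 0], [0, 0, -0.1], [0, 0, -0.1], [0, 0, -0.1], [0, 0, -0.1], [0, 0, -0.1], [0, 0, -0.1], [0, 0, -0.1], [0, 0, -0.1], [0, 0, -0.1], [0, 0, -0.1]], jaw=[255, 255, 255, 255, 255, 255, 255, 255, 255, 255, 255, 255, 255, 255, 255])

```text
t: 12.35
ee_pos: [0.5206, -0.0156, 0.1751]
ee_rot: [-0.191, 0.46, 0.801, -0.331]
wrist_force: [0.0, 0.7, -2.8]
gripper_width: 0.0612
```

Call:
send_rows(xyz=[[0, 0, 0], [0, 0, 0], [0, 0, 0], [0, 0, 0], [0, 0, 0], [0, 0, 0], [0, 0, 0], [0, 0, 0], [0, 0, 0], [0, 0, 0], [-0.046, 0.1367, -0.0429], [-0.046, 0.1367, -0.0429], [-0.046, 0.1367, -0.0429], [-0.046, 0.1367, -0.0429], [-0.046, 0.1367, -0.0429], [-0.046, 0.1367, -0.0429], [-0.046, 0.1367, -0.0429], [0, 0, 0]], turn=[[0, 0, -0.1], [0, 0, -0.1], [0, 0, -0.1], [0, 0, -0.1], [0, 0, -0.1], [0, 0, -0.1], [0, 0, -0.1], [0, 0, -0.1], [0, 0, -0.1], [0, 0, -0.1], [0, 0, 0], [0, 0, 0], [0, 0, 0], [0, 0, 0], [0, 0, 0], [0, 0, 0], [0, 0, 0], [0, 0, 0]], jaw=[255, 255, 255, 255, 255, 255, 255, 255, 255, 255, 255, 255, 255, 255, 255, 255, 255, 255])

```text
t: 14.6
ee_pos: [0.4908, 0.3015, 0.1695]
ee_rot: [-0.369, -0.24, 0.892, -0.1]
wrist_force: [-0.1, -0.4, -1.1]
gripper_width: 0.0614
```

```bash
python3 log.py; python3 - <<'E'
from station import env
from plan import *
import h,cv2
M,q=now()
R0=np.array(Ro.from_quat([-.239,.893,-.1,-.369]).as_matrix())
plan(M,q,T([.4917,.2985,.0165],R0),"down",maxsh=.03)
W=env.capture("top");S=env.capture("scene")
cv2.imwrite("pics/m4.png",cv2.resize(np.hstack([cv2.resize(W[120:190,220:290],(400,400)),cv2.resize(S[180:290,180:290],(400,400))]),None,fx=1,fy=1)[:,:,::-1])
E
```

```text
t 14.6 q [ 0.458  0.81   1.309 -0.051  1.805 -1.63 ] p [0.4908 0.3015 0.1695] F [-0.1 -0.4 -1.1] w 0.0614
[[-0.612 -0.503 -0.61 ]
 [-0.355  0.864 -0.356]
 [ 0.707 -0.002 -0.708]]
down n 6 xyz [-0.0598, -0.0015, 0.0604] turn [-0.0002, -0.0, 0.0002] spd 0.16 ikcost 7.0e-20 q [ 0.45  0.98  1.38 -0.05  1.56 -1.62] TCP [0.491, 0.3, 0.068] [0.492, 0.298, 0.017]
```

View pics/m4.png

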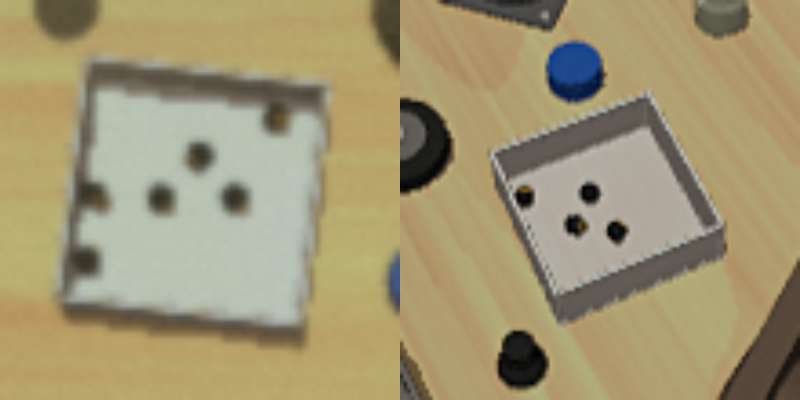

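All six knobs lie in the tub: the top crop shows them at (277,118), (199,156), (95,196), (161,200), (235,198) and (86,262). Next I lower the cup, let it go and back off.

Call:
send_rows(xyz=[[-0.0598, -0.0015, 0.0604], [-0.0598, -0.0015, 0.0604], [-0.0598, -0.0015, 0.0604], [-0.0598, -0.0015, 0.0604], [-0.0598, -0.0015, 0.0604], [-0.0598, -0.0015, 0.0604], [0, 0, 0], [0, 0, 0], [0, 0, 0], [0, 0, 0], [0, 0, 0], [0, 0, 0], [0, 0, -0.1], [0, 0, -0.13], [0, 0, -0.15], [0, 0, -0.15]], turn=[[0, 0, 0], [0, 0, 0], [0, 0, 0], [0, 0, 0], [0, 0, 0], [0, 0, 0], [0, 0, 0], [0, 0, 0], [0, 0, 0], [0, 0, 0], [0, 0, 0], [0, 0, 0], [0, 0, 0], [0, 0, 0], [0, 0, 0], [0, 0, 0]], jaw=[255, 255, 255, 255, 255, 255, 255, 255, 0, 0, 0, 0, 0, 0, 0, 0])

```text
t: 16.7
ee_pos: [0.5905, 0.3528, 0.1307]
ee_rot: [-0.369, -0.239, 0.893, -0.1]
wrist_force: [0.6, -1.0, -0.8]
gripper_width: 0.0852
```

```bash
python3 log.py; python3 fk.py|tail -2; python3 - <<'E'
from station import env
from plan import *
import cv2
W=env.capture("wrist");S=env.capture("scene")
cv2.imwrite("pics/m5.png",np.hstack([cv2.resize(W,(512,384)),cv2.resize(S[260:330,280:350],(280,280)).repeat(1,0) if 0 else cv2.copyMakeBorder(cv2.resize(S[260:330,280:350],(280,280)),0,104,0,0,cv2.BORDER_CONSTANT)])[:,:,::-1])
M,q=now(); c=np.array([.533,-.265,0])
# candidates of tool yaw for the cap: need q6 room for 80 deg ccw (world +z) = tool z negative turn
for phi in range(-180,180,30):
    R=tool(phi,-89.99,0); out=[]
    for a in(0,45,90):
        Rr=A('z',np.radians(a))@R; q1,k=ik(c+[0,0,.15],Rr); out.append((q1.round(2)[[0,3,4,5]].tolist(),k<1e-5))
    print(phi,out)
E
```

```text
t 16.7 q [ 0.46   1.02   0.931 -0.05   1.974 -1.634] p [0.5905 0.3528 0.1307] F [ 0.6 -1.  -0.8] w 0.0852
[[-0.614 -0.5   -0.611]
 [-0.352  0.866 -0.354]
 [ 0.707 -0.002 -0.708]]
 -0.0005  0.0001  0.0006 -0.0085 -0.0038  0.0035  0.0003  0.002  -0.0016
 -0.     -0.     -0.     -0.      0.     -0.    ]
-180 [([-0.57, -0.0, 0.88, 1.0], np.True_), ([-0.57, -0.0, 0.88, 0.21], np.True_), ([-0.57, -0.0, 0.88, -0.57], np.True_)]
-150 [([-0.57, -0.0, 0.88, 0.47], np.True_), ([-0.57, -0.0, 0.88, -0.31], np.True_), ([-0.57, -0.0, 0.88, -1.1], np.True_)]
-120 [([-0.57, -0.0, 0.88, -0.05], np.True_), ([-0.57, -0.0, 0.88, -0.83], np.True_), ([-0.57, 0.0, 0.88, -1.62], np.True_)]
-90 [([-0.57, -0.0, 0.88, -0.57], np.True_), ([-0.57, -0.0, 0.88, -1.36], np.True_), ([-0.57, 0.0, 0.88, -2.14], np.True_)]
-60 [([-0.57, -0.0, 0.88, -1.1], np.True_), ([-0.57, 0.0, 0.88, -1.88], np.True_), ([-0.57, -0.01, 0.88, -2.65], np.False_)]
-30 [([-0.57, 0.0, 0.88, -1.62], np.True_), ([-0.57, 0.0, 0.88, -2.41], np.True_), ([-0.68, 0.29, 0.77, 2.65], np.False_)]
0 [([-0.57, 0.0, 0.88, -2.14], np.True_), ([-0.51, -0.17, 0.85, -2.65], np.False_), ([-0.57, 0.0, 0.88, 2.57], np.True_)]
30 [([-0.57, -0.01, 0.88, -2.65], np.False_), ([-0.62, 0.11, 0.85, 2.65], np.False_), ([-0.57, 0.0, 0.88, 2.04], np.True_)]
60 [([-0.68, 0.29, 0.77, 2.65], np.False_), ([-0.57, 0.0, 0.88, 2.31], np.True_), ([-0.57, -0.0, 0.88, 1.52], np.True_)]
90 [([-0.57, 0.0, 0.88, 2.57], np.True_), ([-0.57, 0.0, 0.88, 1.78], np.True_), ([-0.57, -0.0, 0.88, 1.0], np.True_)]
120 [([-0.57, 0.0, 0.88, 2.04], np.True_), ([-0.57, -0.0, 0.88, 1.26], np.True_), ([-0.57, -0.0, 0.88, 0.47], np.True_)]
150 [([-0.57, -0.0, 0.88, 1.52], np.True_), ([-0.57, -0.0, 0.88, 0.74], np.True_), ([-0.57, -0.0, 0.88, -0.05], np.True_)]
```

View pics/m5.png

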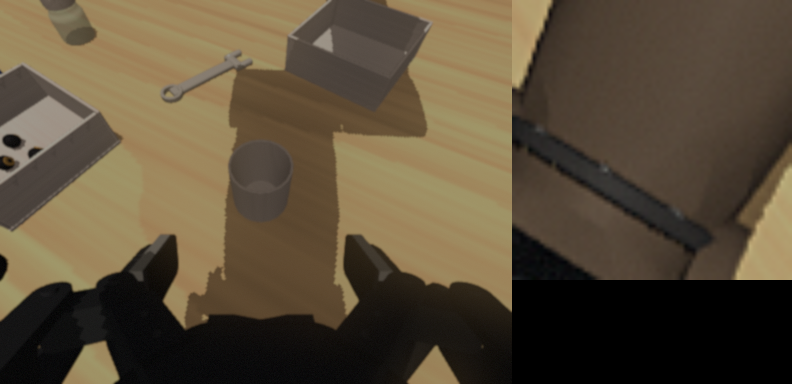

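The cup stands upright where it was, empty, at about (261,180). Next I move to above the cap.

```bash
python3 - <<'E'
from plan import *
M,q=now(); R=tool(180,-89.999,0)
M,q=plan(M,q,T([.60,.25,.30],tool(180,-70,170)@A('z',0)) if 0 else T([.60,.25,.30],tool(-165,-75,90)),"a")
M,q=plan(M,q,T([.533,-.265,.27],R),"b")
E
```

```text
a n 9 xyz [0.0632, -0.0044, -0.0421] turn [0.0204, -0.0347, -0.0922] spd 0.61 ikcost 9.1e-02 q [ 0.37  0.59  1.23 -0.11  1.55 -2.65] TCP [0.582, 0.313, 0.237] [0.6, 0.25, 0.3]
b n 12 xyz [0.0854, 0.1279, 0.0242] turn [0.0118, 0.0091, -0.069] spd 0.90 ikcost 1.3e+00 q [-0.26  0.29  2.08 -1.09  0.39 -2.65] TCP [0.475, -0.043, 0.298] [0.533, -0.265, 0.27]
```

```bash
python3 - <<'E'
from plan import *
M,q=now(); R=tool(-90,-89.999,0)
M,q=plan(M,q,T([.60,.20,.30],tool(-110,-75,40)@A('z',np.radians(50)) if 0 else tool(-130,-70,150)),"a")
M,q=plan(M,q,T([.533,-.265,.27],R),"b")
M,q=now();plan(M,q,T([.533,-.265,.27],R),"direct")
E
```

```text
a n 6 xyz [0.1102, -0.0478, -0.0455] turn [0.0315, -0.0394, -0.0863] spd 0.67 ikcost 1.0e-05 q [ 0.29  0.59  1.22 -0.19  1.62 -2.65] TCP [0.586, 0.259, 0.253] [0.6, 0.2, 0.3]
b n 18 xyz [0.0142, -0.127, 0.0085] turn [-0.015, -0.0105, 0.1034] spd 0.47 ikcost 7.3e-19 q [-0.57  0.41  1.58 -0.    1.15 -0.57] TCP [0.766, -0.099, 0.269] [0.533, -0.265, 0.27]
direct n 14 xyz [-0.0542, -0.1739, -0.0321] turn [-0.0368, -0.0211, 0.0895] spd 0.50 ikcost 8.5e-18 q [-0.57  0.41  1.58 -0.    1.15 -0.57] TCP [0.738, -0.034, 0.183] [0.533, -0.265, 0.27]
```

```bash
python3 - <<'E'
from plan import *
M,q=now(); R=tool(-90,-89.999,0)
M,q=plan(M,q,T([.58,.30,.29],M[:3,:3]),"a")
M,q=plan(M,q,T([.57,.15,.29],R),"rot")
M,q=plan(M,q,T([.533,-.265,.27],R),"tr")
E
```

```text
a n 4 xyz [0.1142, -0.034, -0.0715] turn [0.0, -0.0, -0.0] spd 0.23 ikcost 2.4e-26 q [ 0.41  0.87  0.85 -0.1   2.19 -1.71] TCP [0.583, 0.313, 0.251] [0.58, 0.3, 0.29]
rot n 14 xyz [-0.0174, -0.0391, -0.0011] turn [-0.0368, -0.0211, 0.0895] spd 0.58 ikcost 3.1e-18 q [ 0.14  0.39  1.57 -0.    1.19  0.14] TCP [0.614, 0.21, 0.282] [0.57, 0.15, 0.29]
tr n 9 xyz [-0.1537, -0.0137, 0.0074] turn [0.0, 0.0, -0.0] spd 0.43 ikcost 2.1e-30 q [-0.57  0.41  1.58 -0.    1.15 -0.57] TCP [0.549, -0.081, 0.279] [0.533, -0.265, 0.27]
```

Call:
send_rows(xyz=[[0.1142, -0.034, -0.0715], [0.1142, -0.034, -0.0715], [0.1142, -0.034, -0.0715], [0.1142, -0.034, -0.0715], [-0.0174, -0.0391, -0.0011], [-0.0174, -0.0391, -0.0011], [-0.0174, -0.0391, -0.0011], [-0.0174, -0.0391, -0.0011], [-0.0174, -0.0391, -0.0011], [-0.0174, -0.0391, -0.0011], [-0.0174, -0.0391, -0.0011], [-0.0174, -0.0391, -0.0011], [-0.0174, -0.0391, -0.0011], [-0.0174, -0.0391, -0.0011], [-0.0174, -0.0391, -0.0011], [-0.0174, -0.0391, -0.0011], [-0.0174, -0.0391, -0.0011], [-0.0174, -0.0391, -0.0011]], turn=[[0, 0, 0], [0, 0, 0], [0, 0, 0], [0, 0, 0], [-0.0368, -0.0211, 0.0895], [-0.0368, -0.0211, 0.0895], [-0.0368, -0.0211, 0.0895], [-0.0368, -0.0211, 0.0895], [-0.0368, -0.0211, 0.0895], [-0.0368, -0.0211, 0.0895], [-0.0368, -0.0211, 0.0895], [-0.0368, -0.0211, 0.0895], [-0.0368, -0.0211, 0.0895], [-0.0368, -0.0211, 0.0895], [-0.0368, -0.0211, 0.0895], [-0.0368, -0.0211, 0.0895], [-0.0368, -0.0211, 0.0895], [-0.0368, -0.0211, 0.0895]], jaw=[0, 0, 0, 0, 0, 0, 0, 0, 0, 0, 0, 0, 0, 0, 0, 0, 0, 0])

```text
t: 19.05
ee_pos: [0.5674, 0.1487, 0.287]
ee_rot: [-0.0, 0.709, 0.705, -0.003]
wrist_force: [0.1, -0.1, -0.9]
gripper_width: 0.0852
```

Call:
send_rows(xyz=[[-0.1537, -0.0137, 0.0074], [-0.1537, -0.0137, 0.0074], [-0.1537, -0.0137, 0.0074], [-0.1537, -0.0137, 0.0074], [-0.1537, -0.0137, 0.0074], [-0.1537, -0.0137, 0.0074], [-0.1537, -0.0137, 0.0074], [-0.1537, -0.0137, 0.0074], [-0.1537, -0.0137, 0.0074], [0, 0, 0], [0, 0, 0]], turn=[[0, 0, 0], [0, 0, 0], [0, 0, 0], [0, 0, 0], [0, 0, 0], [0, 0, 0], [0, 0, 0], [0, 0, 0], [0, 0, 0], [0, 0, 0], [0, 0, 0]], jaw=[0, 0, 0, 0, 0, 0, 0, 0, 0, 0, 0])

```text
t: 20.42
ee_pos: [0.5309, -0.2653, 0.2682]
ee_rot: [-0.002, 0.707, 0.707, -0.003]
wrist_force: [-0.2, -0.3, -0.2]
gripper_width: 0.0856
```

```bash
python3 log.py; python3 - <<'E'
from station import env
from h import *
c=env.get_calibration("wrist");im=env.capture("wrist");cv2.imwrite("pics/w2.png",im[:,:,::-1])
np.savez("w2.npz",**c);print(proj(c,(.533,-.265,.181)),-c["R"].T@c["t"])
E
```

```text
t 20.43 q [-0.573  0.413  1.588 -0.005  1.144 -0.57 ] p [ 0.5309 -0.2653  0.2682] F [-0.2 -0.3 -0.2] w 0.0856
[[ 0.     1.    -0.006]
 [ 1.    -0.    -0.002]
 [-0.002 -0.006 -1.   ]]
[263.21583922 195.76060741] [ 0.53201364 -0.19726408  0.41096266]
```

View pics/w2.png

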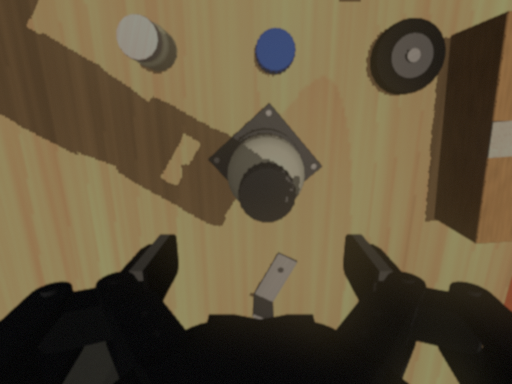

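The wrist view shows the cap's top face centred at about (268,193), 60 px across, as expected for 50 mm at that distance.

```bash
python3 - <<'E'
from h import *
from plan import *
c=np.load("w2.npz");
import cv2
im=cv2.imread("pics/w2.png");g=im.max(2);m=((g<62)*255).astype(np.uint8);m[:150]=0;m[228:]=0;m[:,:232]=0;m[:,304:]=0
ys,xs=np.where(cv2.morphologyEx(m,cv2.MORPH_OPEN,np.ones((5,5)))>0);print(xs.min(),xs.max(),ys.min(),ys.max())
p=onz(c,268,193,.181);print(p.round(4), np.linalg.norm(onz(c,238,193,.181)-onz(c,298,193,.181)))
P=[onz(c,*k,.008)[:2] for k in((268,106),(214,159),(317,165))];print("plate corners",np.round(P,4),((P[1]+P[2])/2).round(4))
M,q=now();R=tool(-90,-89.999,0)
M,q=plan(M,q,T([p[0],p[1],.21],R),"a");plan(M,q,T([p[0],p[1],.152],R),"b",maxsh=.015)
E
```

```text
238 294 163 220
[ 0.5371 -0.2625  0.181 ] 0.05169759767511728
plate corners [[ 0.54   -0.186 ]
 [ 0.4616 -0.2601]
 [ 0.6125 -0.2687]] [ 0.5371 -0.2644]
a n 2 xyz [0.004, 0.0103, 0.0974] turn [-0.0018, 0.0006, 0.0002] spd 0.24 ikcost 1.6e-17 q [-0.57  0.46  1.66 -0.    1.01 -0.57] TCP [0.537, -0.263, 0.21] [0.537, -0.263, 0.21]
b n 4 xyz [0.0, -0.0, 0.0483] turn [0.0, 0.0, -0.0] spd 0.12 ikcost 1.8e-22 q [-0.57  0.52  1.74 -0.    0.88 -0.57] TCP [0.537, -0.263, 0.166] [0.537, -0.263, 0.152]
```

Call:
send_rows(xyz=[[0.006, 0.0153, 0], [0, 0, 0.09], [0, 0, 0.08], [0, 0, 0.08], [0, 0, 0.08], [0, 0, 0.08], [0, 0, 0], [0, 0, 0]], turn=[[-0.0018, 0.0006, 0], [-0.0018, 0.0006, 0], [0, 0, 0], [0, 0, 0], [0, 0, 0], [0, 0, 0], [0, 0, 0], [0, 0, 0]], jaw=[0, 0, 0, 0, 0, 0, 0, 0])

```text
t: 21.48
ee_pos: [0.5365, -0.2638, 0.1466]
ee_rot: [0.001, 0.707, 0.707, 0.0]
wrist_force: [-0.2, -0.2, -0.3]
gripper_width: 0.0857
```

Call:
send_rows(xyz=[[0, 0, 0], [0, 0, 0], [0, 0, 0], [0, 0, 0], [0, 0, 0], [0, 0, 0]], turn=[[0, 0, 0], [0, 0, 0], [0, 0, 0], [0, 0, 0], [0, 0, 0], [0, 0, 0]], jaw=[255, 255, 255, 255, 255, 255], squeeze=60)

```text
t: 22.22
ee_pos: [0.5361, -0.2641, 0.1466]
ee_rot: [0.001, 0.707, 0.707, 0.0]
wrist_force: [-1.4, 1.9, 7.4]
gripper_width: 0.0488
```

Call:
send_rows(xyz=[[0, 0, 0.007], [0, 0, 0.007], [0, 0, 0.006], [0, 0, 0]], turn=[[0, 0, 0], [0, 0, 0], [0, 0, 0], [0, 0, 0]], jaw=[255, 255, 255, 255], squeeze=80)

```text
t: 22.72
ee_pos: [0.5362, -0.2642, 0.141]
ee_rot: [0.001, 0.707, 0.707, 0.0]
wrist_force: [-2.4, 2.5, 11.3]
gripper_width: 0.0485
```

Call:
send_rows(xyz=[[0, 0, 0.004], [0, 0, 0.003], [0, 0, 0], [0, 0, 0]], turn=[[0, 0, 0], [0, 0, 0], [0, 0, 0], [0, 0, 0]], jaw=[255, 255, 255, 255])

```text
t: 23.22
ee_pos: [0.5362, -0.2641, 0.139]
ee_rot: [0.001, 0.707, 0.707, 0.0]
wrist_force: [-3.2, 1.8, 12.2]
gripper_width: 0.048
```

Call:
send_rows(xyz=[[0, 0, 0], [0, 0, 0], [0, 0, 0], [0, 0, 0], [0, 0, 0]], turn=[[0, 0, -0.09], [0, 0, -0.09], [0, 0, -0.09], [0, 0, -0.09], [0, 0, 0]], jaw=[255, 255, 255, 255, 255])

```text
t: 23.85
ee_pos: [0.5364, -0.2645, 0.1392]
ee_rot: [0.002, 0.481, 0.877, -0.0]
wrist_force: [-1.9, -0.8, 11.6]
gripper_width: 0.0485
```

```bash
python3 log.py; python3 -c "
from station import env;print(env.sense()['ft_torque'])"
```

```text
t 23.85 q [-5.680e-01  5.570e-01  1.724e+00 -1.000e-03  8.580e-01 -1.136e+00] p [ 0.5364 -0.2645  0.1392] F [-1.9 -0.8 11.6] w 0.0485
[[-0.538  0.843  0.002]
 [ 0.843  0.538 -0.002]
 [-0.003  0.001 -1.   ]]
[0.06402268 0.37078997 0.02142845]
```

Call:
send_rows(xyz=[[0, 0, 0], [0, 0, 0], [0, 0, 0], [0, 0, 0], [0, 0, 0], [0, 0, 0], [0, 0, 0]], turn=[[0, 0, -0.09], [0, 0, -0.09], [0, 0, -0.09], [0, 0, -0.09], [0, 0, -0.09], [0, 0, -0.09], [0, 0, 0]], jaw=[255, 255, 255, 255, 255, 255, 255])

```text
t: 24.72
ee_pos: [0.5354, -0.2646, 0.1389]
ee_rot: [0.0, 0.077, 0.997, -0.001]
wrist_force: [-6.7, -1.8, 11.0]
gripper_width: 0.0483
```

Call:
send_rows(xyz=[[0, 0, -0.02], [0, 0, -0.02], [0, 0, -0.02], [0, 0, -0.02], [0, 0, 0]], turn=[[0, 0, 0], [0, 0, 0], [0, 0, 0], [0, 0, 0], [0, 0, 0]], jaw=[255, 255, 255, 255, 255])

```text
t: 25.35
ee_pos: [0.5363, -0.2641, 0.1622]
ee_rot: [0.001, 0.078, 0.997, -0.0]
wrist_force: [-0.3, -0.1, -0.5]
gripper_width: 0.0486
```

Call:
send_rows(xyz=[[0, 0, -0.05], [0, 0, -0.06], [0, 0, -0.06], [0, 0, -0.06], [0, 0, 0], [0, 0, 0], [0, 0, 0], [0, 0, 0]], turn=[[0, 0, 0], [0, 0, 0], [0, 0, 0], [0, 0, 0], [0, 0, 0], [0, 0, 0], [0, 0, 0], [0, 0, 0]], jaw=[255, 255, 255, 255, 255, 255, 255, 255])

```text
t: 26.35
ee_pos: [0.5358, -0.264, 0.23]
ee_rot: [-0.0, 0.078, 0.997, -0.0]
wrist_force: [-0.2, 0.5, -0.5]
gripper_width: 0.0487
```

```bash
python3 log.py; python3 - <<'E'
from station import env
from h import *
W=env.capture("top");S=env.capture("scene")
cv2.imwrite("pics/f.png",np.hstack([cv2.resize(W[100:220,140:290],(400,320)),cv2.resize(S[80:330,150:462],(400,320))])[:,:,::-1])
E
```

```text
t 26.35 q [-0.568  0.453  1.631 -0.     1.058 -1.982] p [ 0.5358 -0.264   0.23  ] F [-0.2  0.5 -0.5] w 0.0487
[[-0.988  0.156 -0.   ]
 [ 0.156  0.988 -0.   ]
 [ 0.    -0.    -1.   ]]
```

View pics/f.png

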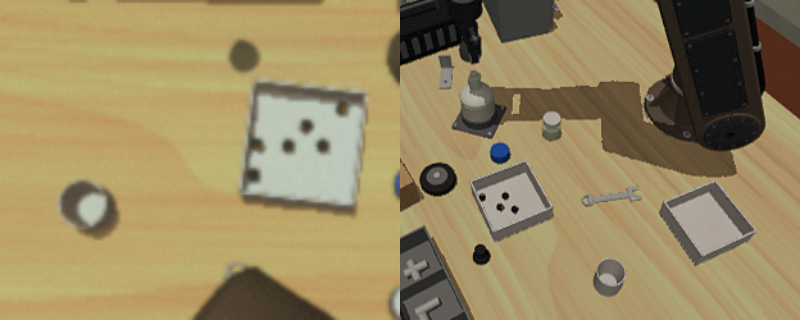

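The view shows six knobs in the tub, the empty cup upright, the bottle neck bare and the cap held above it. I'm handing in.

```bash
python3 -c "
from station import env;print(env.close_job())"
```

```text
the job is handed in; nothing more can be done
None
```

I poured all six knobs into the wash tub and stood the empty cup upright at its old spot. I then pressed the degreaser cap down, turned it about 81° counter-clockwise while pressed, and lifted it off. The job is handed in at about 26 s of the 70 s allowed; no verdict comes back.

- **Knobs and cup:** the last pictures show six knobs in the far tub and the empty cup upright and clear of the gripper. The other things on the bench look unmoved, judged by eye only.
- **Press:** the cap went down about 7 mm. I estimated that from the tool travel (7.6 mm) and the push force (about 12 N), because the plug height can't be read directly.
- **Cap now:** it is held level, with the jaw opening reading 48.7 mm on the 50 mm cap and almost no wrist force. Its centre is about 85 mm above the neck top, so its underside is about 70 mm clear. The tool has stayed on the bottle axis to within about 1 mm since the grasp.
- **Disagreement:** the top and wrist cameras differed by 5–10 mm on the cup and cap positions. I used values between them for the cup and close to the wrist camera for the cap, and both grasps closed properly.

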